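# Run a row of cover caps flush

### The job

Push the six domed brass caps of the wooden plaque in until they are practically flush with its face, by running the closed fingertips lightly along the curved row, one cap after the other from the square end of the plaque to its rounded end. Do not lift the plaque or shove it about, press only gently, and leave the wax ring, and the mallet and pliers lying to either side, as they are.

Things in the scene. Friction and masses are not known exactly. Their poses are not given: they have to be found in the camera images.
- plaque: Loose light-wood plaque, 235 x 150 x 18 mm, 0.9 kg, one end square, one rounded (radius 75 mm). Origin: underside, halfway across, 115 mm from the square end; x to the rounded end, y across, z up; face at z = 18 mm. Six brass caps in its face on an arc of radius 110 mm about x = 0, y = -85 mm, every 38 mm along the arc, symmetric about x = 0, bulging to +y.
- wax_ring: Green wax ring, 30 mm across, 10 mm high, lying loose on the plaque's face on the hollow side of the arc, its centre at least 60 mm from the caps' centres; to be left alone. Origin: centre of its underside.
- mallet: Brass mallet with wooden handle, 52 x 163 x 26 mm, lying on the bench left of the plaque; to be left alone. Origin: centre of its underside.
- pliers: Pliers, 49 x 170 x 14 mm, lying on the bench at the front, right of the plaque (not the pair farther right); to be left alone. Origin: centre of its underside.
- cap1_top (a point): Crown (highest point) of cap 1 of the row (nearest the square end): a shallow brass dome 28 mm across, its edge level with the plaque's face and its crown up to 4 mm above it until it is pushed in.
- cap1 (a joint): How far cap 1 is pushed straight down into its hole, in m: 0 = crown 4 mm above the face, 0.004 = crown level with the face (stop). About 1.2 N moves it and it stays where it is left; a fingertip sliding sideways over the dome pushes it down too.
- cap2_top (a point): Crown (highest point) of cap 2 of the row: a shallow brass dome 28 mm across, its edge level with the plaque's face and its crown up to 4 mm above it until it is pushed in.
- cap2 (a joint): How far cap 2 is pushed straight down into its hole, in m: 0 = crown 4 mm above the face, 0.004 = crown level with the face (stop). About 1.2 N moves it and it stays where it is left; a fingertip sliding sideways over the dome pushes it down too.
- cap3_top (a point): Crown (highest point) of cap 3 of the row: a shallow brass dome 28 mm across, its edge level with the plaque's face and its crown up to 4 mm above it until it is pushed in.
- cap3 (a joint): How far cap 3 is pushed straight down into its hole, in m: 0 = crown 4 mm above the face, 0.004 = crown level with the face (stop). About 1.2 N moves it and it stays where it is left; a fingertip sliding sideways over the dome pushes it down too.
- cap4_top (a point): Crown (highest point) of cap 4 of the row: a shallow brass dome 28 mm across, its edge level with the plaque's face and its crown up to 4 mm above it until it is pushed in.
- cap4 (a joint): How far cap 4 is pushed straight down into its hole, in m: 0 = crown 4 mm above the face, 0.004 = crown level with the face (stop). About 1.2 N moves it and it stays where it is left; a fingertip sliding sideways over the dome pushes it down too.
- cap5_top (a point): Crown (highest point) of cap 5 of the row: a shallow brass dome 28 mm across, its edge level with the plaque's face and its crown up to 4 mm above it until it is pushed in.
- cap5 (a joint): How far cap 5 is pushed straight down into its hole, in m: 0 = crown 4 mm above the face, 0.004 = crown level with the face (stop). About 1.2 N moves it and it stays where it is left; a fingertip sliding sideways over the dome pushes it down too.
- cap6_top (a point): Crown (highest point) of cap 6 of the row (nearest the rounded end): a shallow brass dome 28 mm across, its edge level with the plaque's face and its crown up to 4 mm above it until it is pushed in.
- cap6 (a joint): How far cap 6 is pushed straight down into its hole, in m: 0 = crown 4 mm above the face, 0.004 = crown level with the face (stop). About 1.2 N moves it and it stays where it is left; a fingertip sliding sideways over the dome pushes it down too.

How it is judged:
By the outcome, as a careful person would: the job done as asked, in the order asked, and still so for the second after the job is handed in, with the robot touching nothing.
It also fails if it takes over 38 s, if anything falls off the work surface, if the arm or the gripper's body presses on something with over 40 N, if the wrist force passes 120 N, or if a joint passes its speed limit or range.

### The arm

A 7-joint arm with a two-finger parallel gripper is mounted at the origin on a cart in front of the work surface, level with it; the furniture and walls round the work are solid. World frame = base frame: x ahead of the robot, y to its left, z up, the work surface at z = 0. Lengths are in m, angles in rad, forces in N, time in s.
With the tool pointing down it reaches from about 0.4 to 0.9 m from the base axis. Payload 5.6 kg.
Tool frame: the origin (TCP) lies at the very end of the fingers, on their centre line; the grasp point (between the pads) lies 19 mm behind it; z points along the fingers, y is the direction in which the jaws open and shut (so a half turn about z gives the same grasp; the last joint's range is limited). The gripper opens to 92 mm and grips with 3 to 60 N. Pads are 20 mm wide; open, the fingers measure 128 mm over their backs; the gripper's body (75 mm by 189 mm) begins 69 mm behind the grasp point.
Start: joints at [1.13, 0.468, -0.012, 1.603, 0.006, 1.071, -0.056], TCP at [0.252, -0.599, 0.215] pointing down, gripper open.
Joint ranges: [-2.53, 2.53], [-0.31, 2.02], [-1.57, 1.55], [0.28, 2.44], [-1.29, 4.43], [0.15, 1.84], [-2.92, 2.92]. Speed limits (rad/s): [2.57, 2.57, 3.14, 3.14, 3.14, 3.14, 3.14].

### API

Orientations are given as a rotation vector (axis times angle).
In Python, from bench import manip, viewer gives the robot as it stands.
- The arm moves only by the shell command python3 -m jog 'ROWS' [FORCE]. ROWS is JSON, a list of rows, each a list of 3 entries, a list of its own where there are three numbers: the shift along the tool's x, y, z in cm, then the turn, a rotation vector about the tool's x, y, z in degrees, then the finger opening in cm, from 0 to 9.19. A call has 1 to 20 rows; each row is the pose to reach, as a shift and turn from the pose commanded when the call began, along the tool's axes at that moment; what a row does not reach only later rows make up. A row lasts 1/8 s, in which the tool goes at most 62.5 mm and 10.7 degrees, less where a joint would pass 70% of its speed; a pose out of reach is approached as far as the arm can. A call with a gripper value outside its range is refused whole. The fingers move at their own pace and stop on an object; FORCE is the grip in N (left out, the last holds). Time passes only in rows, so rows that repeat a pose let the fingers close. It gives the time, the measured TCP pose, the force and the opening at its end, in the units of the state.
- manip.state(): the state, without advancing time (a new reading comes with each control period).
- viewer.camera(name): name is "scene" or "top"; returns the picture (384x512x3 uint8, red, green, blue); there is no depth.
- viewer.get_calibration(name): a dict with "fx", "fy", "cx", "cy" (pixels), "distortion" ([k1, k2, p1, p2, k3] as OpenCV has them; the pictures are not rectified), "rvec" (rotation vector, rad) and "tvec" (3), from world to camera coordinates, as OpenCV has them. Camera axes: x right, y down, z forward; pixel columns grow to the right and rows downward; lengths in m; the calibration is good to about 2 mm. A picture is of the moment at which its call begins. get_calibration takes no time and is no camera call.
- manip.finish_job(): hands the job in, once; it reports no verdict.
Trained networks look in the newest picture that a camera, given by its name, has taken for a name from the list of things; names that differ only in an ending like _2 or _b are one class to them, and where a whole thing is asked for, a point or a joint stands for the part that bears it (a point fixed in the world has none). Each returns a list of dicts, best first, with "conf" (0 to 1); they miss things now and then, are a little off and sometimes report something else, mostly with a low value. They report only what shows in the picture. A call takes as long as a camera call.
- viewer.recognise(camera, query): "at" ([x, y, z] in m, in the coordinates of the camera as it stood for that picture, good to about 4 mm: the middle of the surface that is visible of it).
- viewer.pinpoint(camera, query): "at" ([x, y, z] in m, in the coordinates of the camera as it stood for that picture, good to about 4 mm: a listed point, or the origin of a listed thing).
The state is a dict: "clock": time; "qpos": joint angles; "joint_vel": joint speeds; "tau": joint torques, N m; "eef_pos": TCP position; "tcp_rot": TCP orientation; "wrist_force": force on the tool from outside, world axes, zero at the start; "moment": the same for the moment, N m; "opening": finger opening in m.
Only numpy, scipy, OpenCV 4.12 (cv2) and the standard library are available. Lean on these libraries where they do the work, as an engineer would, in place of code of your own. Each camera call takes 0.05 s, during which the arm holds its last target.

## Working session

There is one attempt and no reset: what is moved stays moved. The work goes in short steps, Python scripts to look and compute and a shell command to move; the robot and the scene stay as the last step left them, time stands still between calls to the robot, and variables do not carry over. Pictures are saved under pics/ and viewed, and the job is handed in when it is done.

```bash
mkdir -p pics; ls
python3 - <<'E'
from bench import manip, viewer
import cv2,numpy as np
print(manip.state())
for n in("scene","top"):
    im=viewer.camera(n); cv2.imwrite(f"pics/{n}0.png",cv2.cvtColor(im,cv2.COLOR_RGB2BGR))
    c=viewer.get_calibration(n);print(n,c)
    R=cv2.Rodrigues(np.array(c["rvec"]))[0];t=np.array(c["tvec"])
    for q in["plaque","wax_ring","mallet","pliers"]+[f"cap{i}_top" for i in range(1,7)]:
        for d in viewer.pinpoint(n,q)[:2]:
            print(n,q,round(d["conf"],2),np.round(R.T@(np.array(d["at"]).ravel()-t.ravel()),4),{k:v for k,v in d.items() if k not in("at","conf")})
print(manip.state()["clock"])
E
```

```text
pics
{'clock': 0.0, 'qpos': array([ 1.13001042,  0.46835845, -0.01161902,  1.60361557,  0.00600668,
        1.07142912, -0.05627606]), 'joint_vel': array([-0.00179745,  0.00132909,  0.00033408,  0.00107521,  0.00038246,
        0.00082651,  0.0004366 ]), 'tau': array([ 4.01019961e-04, -5.20571423e+01, -1.30678926e-02, -2.43751699e+01,
       -5.68573864e-02,  1.75304100e-02,  1.83490160e-04]), 'eef_pos': array([ 0.25150901, -0.59872828,  0.21365586]), 'tcp_rot': array([-3.07798720e+00, -6.20356307e-01,  7.38694259e-04]), 'wrist_force': array([-0.17641903, -0.10385399,  0.43011771]), 'moment': array([ 0.02057527,  0.03720194, -0.01332432]), 'opening': 0.09184958668221838}
scene {'fx': 365.14628104772584, 'fy': 365.14628104772584, 'cx': 262.38829071333447, 'cy': 196.71488892299533, 'distortion': array([-0.01196434,  0.        ,  0.        ,  0.        ,  0.        ]), 'rvec': array([ 0.85036545, -2.43745023,  1.2394986 ]), 'tvec': array([0.41391488, 0.21706103, 0.96706239])}
scene plaque 0.65 [ 0.5845  0.0543 -0.0032] {}
scene wax_ring 0.69 [ 0.5683 -0.0305  0.0211] {}
scene wax_ring 0
[... 547 characters left out ...]
610189275497, 'distortion': array([0.04711425, 0.        , 0.        , 0.        , 0.        ]), 'rvec': array([ 2.16606833, -2.11487568,  0.16824049]), 'tvec': array([-0.01356012,  0.54199705,  1.56122245])}
top wax_ring 0.49 [0.5519 0.0495 0.015 ] {}
top mallet 0.49 [ 0.5198  0.3444 -0.0031] {}
top pliers 0.5 [ 0.3953 -0.3336  0.0005] {}
top cap1_top 0.54 [0.5857 0.1314 0.0256] {}
top cap2_top 0.59 [0.6051 0.1073 0.0236] {}
top cap3_top 0.46 [0.6144 0.0705 0.0221] {}
top cap3_top 0.31 [0.5905 0.0519 0.0023] {}
top cap4_top 0.37 [0.6133 0.0325 0.0266] {}
top cap5_top 0.58 [0.5827 0.1326 0.0247] {}
top cap5_top 0.43 [0.594  0.0011 0.0181] {}
top cap6_top 0.39 [ 0.5699 -0.0343  0.017 ] {}
1.1
```

View pics/scene0.png

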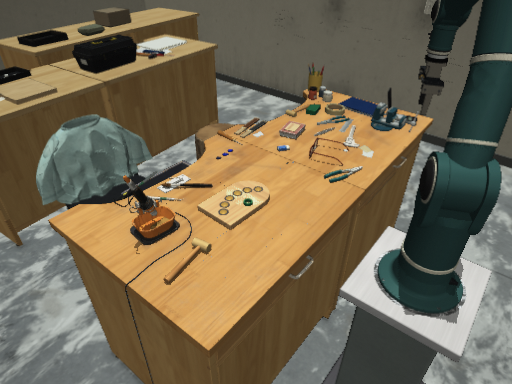

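View pics/top0.png

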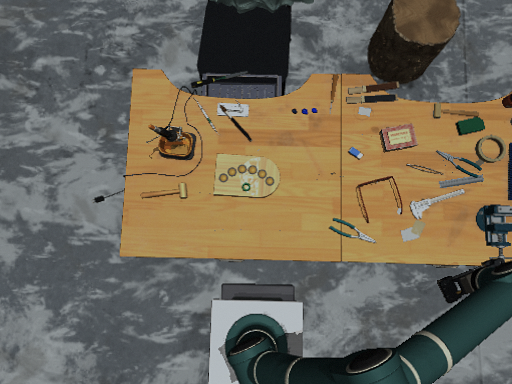

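The top view shows the plaque at about px (246,175). Its square end is on the left (x≈215) and its rounded end on the right (x≈281). The caps arc away from the robot from (223,177) to (270,181), the wax ring is at (246,187), the mallet at left and the pliers at right front. Next I'll fit the plaque pose.

```bash
cat > h.py <<'E'
import numpy as np,cv2
from bench import manip,viewer
from scipy.spatial.transform import Rotation as Ro
A=(np.arange(6)-2.5)*38/110
L=np.c_[.11*np.sin(A),-.085+.11*np.cos(A)]
def cal(n):
    c=viewer.get_calibration(n);K=np.array([[c["fx"],0,c["cx"]],[0,c["fy"],c["cy"]],[0,0,1]])
    return K,np.array(c["distortion"]),np.array(c["rvec"]),np.array(c["tvec"])
def fit(P,Q):
    p=P.mean(0);q=Q.mean(0);a=P-p;b=Q-q
    th=np.arctan2((a[:,0]*b[:,1]-a[:,1]*b[:,0]).sum(),(a*b).sum())
    R=np.array([[np.cos(th),-np.sin(th)],[np.sin(th),np.cos(th)]])
    return th,q-R@p,R
def shift(target,cmd_pos,rot): # cm in tool axes
    return Ro.from_rotvec(rot).inv().apply(np.array(target)-cmd_pos)*100
E
cat > m1.py <<'E'
from h import *
D=[(2,.6045,.1042),(3,.6132,.0708),(4,.6076,.0332),(5,.5999,-.0063),(6,.5703,-.0313),
(1,.5857,.1314),(2,.6051,.1073),(3,.6144,.0705),(4,.6133,.0325),(5,.594,.0011),(6,.5699,-.0343)]
D=np.array(D);i=D[:,0].astype(int)-1
th,o,R=fit(L[i],D[:,1:]);print("th",th,np.degrees(th),"o",o)
C=o+L@R.T;print(np.round(C,4));print(np.round((C[i]-D[:,1:])*1000,1))
# outline
ph=np.linspace(-np.pi/2,np.pi/2,20)
out=np.r_[[[-.115,.075],[-.115,-.075]],np.c_[.045+.075*np.cos(ph),.075*np.sin(ph)]]
W=np.c_[o+out@R.T,np.full(len(out),.018)]
W=np.vstack([W,W[:1]])
for n,s,(x0,y0,x1,y1) in(("top",6,(200,140,300,210)),("scene",6,(185,165,285,240))):
    K,d,r,t=cal(n);im=cv2.imread(f"pics/{n}0.png")[y0:y1,x0:x1]
    im=cv2.resize(im,None,fx=s,fy=s,interpolation=cv2.INTER_CUBIC)
    f=lambda X:((cv2.projectPoints(X,r,t,K,d)[0].reshape(-1,2)-[x0,y0]+.5)*s).astype(int)
    cv2.polylines(im,[f(W)],False,(0,0,255),1)
    u=np.linspace(0,6.28,30)
    for c in C: cv2.polylines(im,[f(np.c_[c[0]+.014*np.cos(u),c[1]+.014*np.sin(u),0*u+.018])],True,(255,0,0),1)
    cv2.imwrite(f"pics/ov_{n}.png",im)
E
python3 m1.py
```

```text
th -1.644475703415219 -94.22151731749935 o [0.58993002 0.05177233]
[[ 0.5826  0.1362]
 [ 0.6045  0.1053]
 [ 0.6146  0.0689]
 [ 0.6118  0.0312]
 [ 0.5965 -0.0033]
 [ 0.5703 -0.0306]]
[[-0.   1.1]
 [ 1.4 -1.9]
 [ 4.2 -2. ]
 [-3.4  3. ]
 [-0.   0.7]
 [-3.1  4.8]
 [-0.6 -2. ]
 [ 0.2 -1.6]
 [-1.5 -1.3]
 [ 2.5 -4.4]
 [ 0.4  3.7]]
```

View pics/ov_top.png

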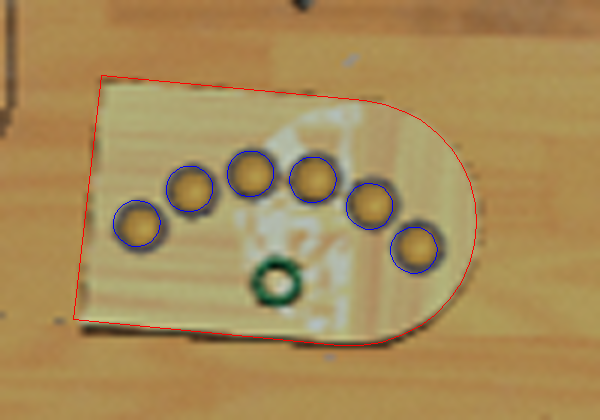

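View pics/ov_scene.png

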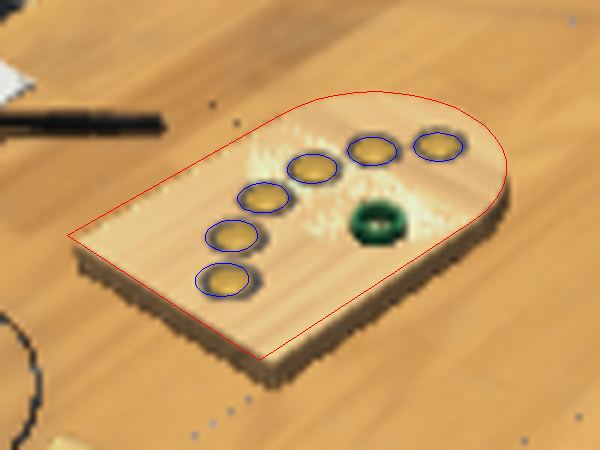

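The projected outline and caps match both pictures to within about 1 mm, with a slight residual toward the robot and to the right. The path will use that correction.

```bash
cat >> h.py <<'E'
TH=-1.6445; O=np.array([.589,.051])
RP=np.array([[np.cos(TH),-np.sin(TH)],[np.sin(TH),np.cos(TH)]])
C=O+L@RP.T
E
python3 - <<'E'
from h import *
s=manip.state();r=Ro.from_rotvec(s["tcp_rot"]);print(np.round(r.as_matrix(),3))
ty=RP@[1,0];tx=np.array([-ty[1],ty[0]]) # x cross y = down
M=np.array([[tx[0],ty[0],0],[tx[1],ty[1],0],[0,0,-1.]]);
if np.linalg.det(M)<0: M[:,0]*=-1
print(M, np.degrees((r.inv()*Ro.from_matrix(M)).as_rotvec()))
for z in(.2,.06): print(z,shift([*C[0],z],s["eef_pos"],s["tcp_rot"]))
print(shift([*(O+RP@[-.1,-.028]),.06],s["eef_pos"],s["tcp_rot"]),s["eef_pos"])
E
```

```text
[[ 0.922  0.387 -0.   ]
 [ 0.387 -0.922 -0.   ]
 [-0.     0.    -1.   ]]
[[ 0.99728511 -0.07363696  0.        ]
 [-0.07363696 -0.99728511  0.        ]
 [ 0.          0.         -1.        ]] [1.21841973e-03 3.30582332e-03 2.70100158e+01]
0.2 [ 58.87047238 -54.95404535   1.45465423]
0.06 [ 58.87131944 -54.95414526  15.45465421]
[ 58.32638745 -57.07010761  15.45467208] [ 0.25174475 -0.5992659   0.21458608]
```

```bash
python3 -m jog '[[[3.5,-3,0],[0,0,2],0],[[7.5,-7,0],[0,0,4],0],[[11.5,-11,0],[0,0,6],0],[[15.5,-14.5,0],[0,0,8],0],[[19.5,-18.5,0],[0,0,10],0],[[23.5,-22,0],[0,0,12],0],[[27.5,-26,0],[0,0,14],0],[[31.5,-29.5,0],[0,0,16],0],[[35.5,-33.5,0],[0,0,18],0],[[39.5,-37,1],[0,0,20],0],[[43.5,-41,2],[0,0,22],0],[[47.5,-44.5,4],[0,0,24],0],[[51.5,-48.5,6],[0,0,25],0],[[55,-51.5,8],[0,0,26],0],[[57.5,-54,10],[0,0,27],0],[[58.9,-55,12],[0,0,27],0],[[58.9,-55,14],[0,0,27],0],[[58.9,-55,14.5],[0,0,27],0],[[58.9,-55,14.5],[0,0,27],0]]' 20
python3 - <<'E'
from h import *
s=manip.state();print(s)
for n in("top","scene"): cv2.imwrite(f"pics/{n}1.png",cv2.resize(cv2.cvtColor(viewer.camera(n),4),None,fx=1.5,fy=1.5))
print(Ro.from_rotvec(s["tcp_rot"]).as_matrix().round(4))
for z in(.03,.022,.018):print(z,shift([*C[0],z],s["eef_pos"],s["tcp_rot"]))
E
```

```text
clock: 3.48
eef_pos: [0.5816, 0.1346, 0.0695]
tcp_rot: [3.139, -0.118, -0.001]
wrist_force: [0.4, 0.2, -0.3]
opening: 0.0002
{'clock': 3.475, 'qpos': array([-0.07082384,  0.58308385, -0.2803396 ,  1.8231273 ,  0.22218925,
        0.76660939, -2.11396444]), 'joint_vel': array([ 0.00304317, -0.0163    , -0.00694669, -0.01209673, -0.00091575,
        0.00118679, -0.00085571]), 'tau': array([-2.59152856e-01, -5.07562888e+01, -3.89969140e+00, -1.85180193e+01,
        3.12136661e-02, -8.93374113e-02, -6.06502159e-03]), 'eef_pos': array([0.58157669, 0.13459571, 0.06953313]), 'tcp_rot': array([ 3.13866558e+00, -1.17855007e-01, -6.57378039e-04]), 'wrist_force': array([ 0.35351843,  0.16808902, -0.34496461]), 'moment': array([ 0.0791018 , -0.00155818, -0.0085934 ]), 'opening': 0.0002484505762288739}
[[ 9.972e-01 -7.500e-02 -4.000e-04]
 [-7.500e-02 -9.972e-01 -7.000e-04]
 [-4.000e-04  7.000e-04 -1.000e+00]]
0.03 [ 3.77900897e-03 -8.29884796e-02  3.95325219e+00]
0.022 [ 4.09218340e-03 -8.35727132e-02  4.75325191e+00]
0.018 [ 4.24877062e-03 -8.38648301e-02  5.15325178e+00]
```

View pics/scene1.png

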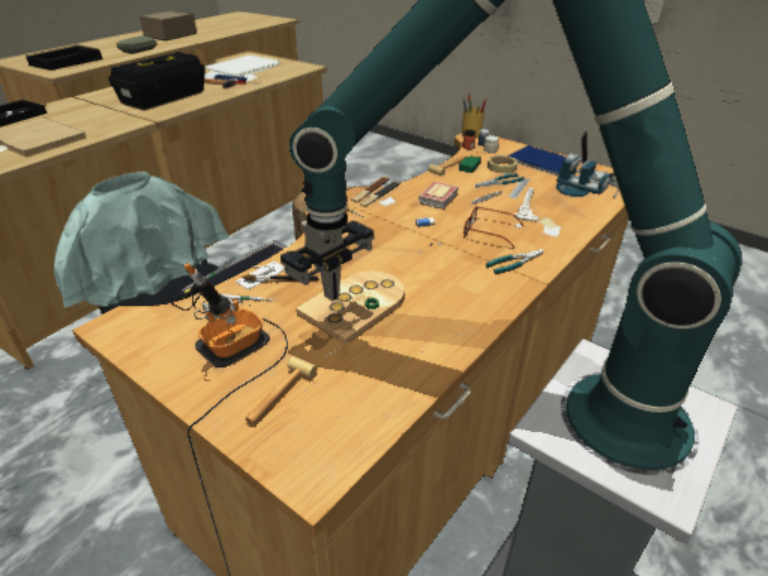

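The closed fingertips are above the square-end cap, at about px (332,297) in the enlarged view. The plaque, ring and tools haven't moved. I'll descend gently.

```bash
python3 -m jog '[[[0,0,2],[0,0,0],0],[[0,0,3.5],[0,0,0],0],[[0,0,4.3],[0,0,0],0],[[0,0,4.5],[0,0,0],0],[[0,0,4.5],[0,0,0],0]]'
python3 -c "
from h import *
s=manip.state();print(s['eef_pos'],s['wrist_force'],s['moment'])"
python3 -m jog '[[[0,0,0.1],[0,0,0],0],[[0,0,0.2],[0,0,0],0],[[0,0,0.3],[0,0,0],0],[[0,0,0.4],[0,0,0],0],[[0,0,0.4],[0,0,0],0]]'
python3 -c "
from h import *
s=manip.state();print(s['eef_pos'],s['wrist_force'],s['moment'])"
```

```text
clock: 4.2
eef_pos: [0.5819, 0.1361, 0.0245]
tcp_rot: [-3.139, 0.115, 0.0]
wrist_force: [0.5, 0.6, 0.1]
opening: 0.0008
[0.58185716 0.13606379 0.02449531] [0.5256623  0.63660522 0.14938961] [0.00310475 0.00011185 0.01767851]
clock: 4.82
eef_pos: [0.5819, 0.136, 0.0206]
tcp_rot: [-3.139, 0.115, -0.0]
wrist_force: [-0.5, 0.4, 0.6]
opening: 0.0003
[0.58185924 0.13596183 0.02060971] [-0.45511611  0.402325    0.6362438 ] [0.04694669 0.05089495 0.07686373]
```

```bash
python3 -m jog '[[[0,0,0.05],[0,0,0],0],[[0,0,0.1],[0,0,0],0],[[0,0,0.15],[0,0,0],0],[[0,0,0.15],[0,0,0],0]]'
python3 -m jog '[[[0,0,0.05],[0,0,0],0],[[0,0,0.05],[0,0,0],0]]'
python3 -m jog '[[[0,0,0.03],[0,0,0],0],[[0,0,0.05],[0,0,0],0]]'
python3 -c "
from h import *
s=manip.state();print(s['eef_pos'],s['wrist_force'],s['moment'])"
```

```text
clock: 5.32
eef_pos: [0.5819, 0.136, 0.019]
tcp_rot: [-3.139, 0.115, -0.0]
wrist_force: [0.4, 0.3, 0.2]
opening: 0.0005
clock: 5.58
eef_pos: [0.5818, 0.1359, 0.0185]
tcp_rot: [3.139, -0.115, 0.0]
wrist_force: [0.5, 0.1, 1.4]
opening: 0.0003
clock: 5.82
eef_pos: [0.5818, 0.136, 0.0185]
tcp_rot: [3.139, -0.115, 0.0]
wrist_force: [-1.7, -0.2, 6.1]
opening: 0.0009
[0.58183261 0.13597216 0.01845156] [-1.73805105 -0.20989322  6.08006537] [-0.04278704  0.21572963  0.00645214]
```

Solid contact came at z≈18.5 mm, where the force rose to 6 N, so cap 1 is home. I'll back off slightly and compute the arc offsets.

Run:
```python
from h import *
s=manip.state();rot=s["tcp_rot"]
print(C.round(4))
for k in range(0,33):
    a=A[0]+k*38/110/6
    p=O+RP@[.11*np.sin(a),-.085+.11*np.cos(a)]
    print(k,shift([*p,s["eef_pos"][2]],np.array([.5818,.1360,s["eef_pos"][2]]),rot)[:2].round(2))
```

```text
[[ 0.5817  0.1354]
 [ 0.6035  0.1046]
 [ 0.6137  0.0681]
 [ 0.6109  0.0304]
 [ 0.5955 -0.0041]
 [ 0.5693 -0.0314]]
0 [-0.01  0.06]
1 [0.46 0.49]
2 [0.9  0.94]
3 [1.32 1.41]
4 [1.71 1.91]
5 [2.07 2.44]
6 [2.4  2.98]
7 [2.7  3.54]
8 [2.96 4.11]
9 [3.19 4.7 ]
10 [3.39 5.3 ]
11 [3.55 5.91]
12 [3.68 6.53]
13 [3.77 7.16]
14 [3.82 7.79]
15 [3.84 8.42]
16 [3.82 9.06]
17 [3.77 9.69]
18 [ 3.68 10.32]
19 [ 3.55 10.94]
20 [ 3.39 11.55]
21 [ 3.19 12.15]
22 [ 2.96 12.74]
23 [ 2.69 13.31]
24 [ 2.4  13.87]
25 [ 2.07 14.41]
26 [ 1.71 14.93]
27 [ 1.32 15.43]
28 [ 0.9  15.91]
29 [ 0.46 16.36]
30 [-1.000e-02  1.679e+01]
31 [-0.51 17.18]
32 [-1.02 17.55]
```

First I'll back off 0.3 mm and slide to cap 2, then check.

```bash
python3 -m jog '[[[0,0,-0.03],[0,0,0],0],[[0.46,0.49,-0.03],[0,0,0],0],[[0.9,0.94,-0.03],[0,0,0],0],[[1.32,1.41,-0.03],[0,0,0],0],[[1.71,1.91,-0.03],[0,0,0],0],[[2.07,2.44,-0.03],[0,0,0],0],[[2.4,2.98,-0.03],[0,0,0],0],[[2.4,2.98,-0.03],[0,0,0],0]]'
python3 - <<'E'
from h import *
s=manip.state();print(s['eef_pos'],s['wrist_force'],s['moment'])
for n in("top","scene"): cv2.imwrite(f"pics/{n}2.png",cv2.cvtColor(viewer.camera(n),4))
im=cv2.imread("pics/scene2.png")[150:250,170:290];im1=cv2.imread("pics/scene0.png")[150:250,170:290]
cv2.imwrite("pics/z2.png",cv2.resize(np.vstack([im,]),None,fx=6,fy=6,interpolation=2))
E
```

```text
clock: 6.82
eef_pos: [0.6044, 0.1031, 0.0185]
tcp_rot: [3.139, -0.117, 0.002]
wrist_force: [0.0, 1.2, 3.9]
opening: 0.0005
[0.60444396 0.10305742 0.01849333] [0.00676888 1.19540225 3.90694273] [ 0.27270226  0.01413468 -0.0204566 ]
```

View pics/z2.png

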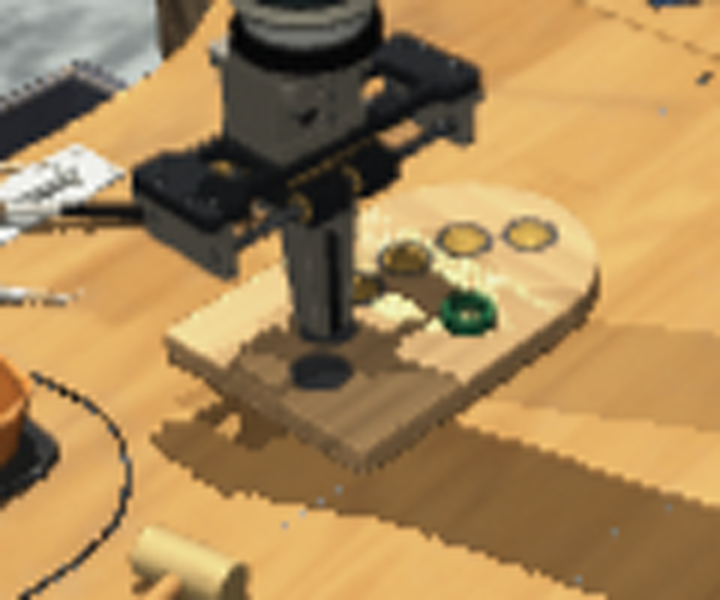

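Cap 1, at about px (320,372) in the enlarged view, now lies flush. The fingers are on cap 2, and the plaque and ring haven't moved. I'll continue slightly lighter to caps 3 and 4.

```bash
python3 -m jog '[[[0.3,0.5,-0.01],[0,0,0],0],[[0.55,1.05,-0.015],[0,0,0],0],[[0.75,1.65,-0.015],[0,0,0],0],[[0.95,2.25,-0.015],[0,0,0],0],[[1.1,2.85,-0.015],[0,0,0],0],[[1.25,3.45,-0.015],[0,0,0],0],[[1.25,3.5,-0.015],[0,0,0],0]]'
python3 -c "
from h import *
s=manip.state();print(s['eef_pos'],s['wrist_force'],shift([*C[3],0],s['eef_pos'],s['tcp_rot']))"
```

```text
clock: 7.8
eef_pos: [0.6138, 0.0672, 0.0185]
tcp_rot: [3.138, -0.117, 0.001]
wrist_force: [1.1, 1.2, 3.2]
opening: 0.0003
[0.61375499 0.06715334 0.01849852] [1.07240391 1.21160717 3.1780092 ] [-0.01077556  3.68192395  1.85360751]
```

```bash
python3 -m jog '[[[0.08,0.55,-0.005],[0,0,0],0],[[0.13,1.15,-0.01],[0,0,0],0],[[0.15,1.8,-0.01],[0,0,0],0],[[0.13,2.45,-0.01],[0,0,0],0],[[0.08,3.1,-0.01],[0,0,0],0],[[0,3.7,-0.01],[0,0,0],0],[[0,3.7,-0.01],[0,0,0],0]]'
python3 -c "
from h import *
s=manip.state();print(s['eef_pos'],s['wrist_force'],shift([*C[4],0],s['eef_pos'],s['tcp_rot']))"
```

```text
clock: 8.68
eef_pos: [0.6104, 0.0299, 0.0185]
tcp_rot: [3.138, -0.117, -0.001]
wrist_force: [0.2, -1.5, 2.9]
opening: 0.0005
[0.6103682  0.0299397  0.01850499] [ 0.15977909 -1.4724543   2.85016548] [-1.22511086  3.50364355  1.85707894]
```

```bash
python3 -m jog '[[[-0.12,0.6,0],[0,0,0],0],[[-0.26,1.2,0],[0,0,0],0],[[-0.45,1.8,0],[0,0,0],0],[[-0.68,2.4,0],[0,0,0],0],[[-0.95,2.95,0],[0,0,0],0],[[-1.23,3.5,0],[0,0,0],0],[[-1.23,3.5,0],[0,0,0],0]]'
python3 -c "
from h import *
s=manip.state();print(s['eef_pos'],s['wrist_force'],shift([*C[5],0],s['eef_pos'],s['tcp_rot']))"
```

```text
clock: 9.55
eef_pos: [0.5953, -0.0035, 0.0185]
tcp_rot: [3.138, -0.117, -0.001]
wrist_force: [0.8, -1.4, 0.7]
opening: 0.0006
[ 0.59525975 -0.00348096  0.01851197] [ 0.7907812  -1.38597178  0.74513424] [-2.37471324  2.97526859  1.85643093]
```

```bash
python3 -m jog '[[[0,0,0.02],[0,0,0],0],[[-0.33,0.54,0.015],[0,0,0],0],[[-0.69,1.06,0.015],[0,0,0],0],[[-1.08,1.56,0.015],[0,0,0],0],[[-1.5,2.05,0.015],[0,0,0],0],[[-1.92,2.52,0.015],[0,0,0],0],[[-2.37,2.97,0.015],[0,0,0],0],[[-2.37,2.97,0.015],[0,0,0],0]]'
python3 -c "
from h import *
s=manip.state();print(s['eef_pos'],s['wrist_force'])"
```

```text
clock: 10.55
eef_pos: [0.5692, -0.0311, 0.0185]
tcp_rot: [3.138, -0.117, -0.002]
wrist_force: [-1.2, -1.0, 3.5]
opening: 0.0002
[ 0.56922105 -0.03113223  0.01847214] [-1.1966681  -0.97726401  3.50801845]
```

Now I'll lift straight up, move away to the right, and inspect.

```bash
python3 -m jog '[[[0,0,-0.5],[0,0,0],0],[[0,0,-2],[0,0,0],0],[[0,0,-6],[0,0,0],0],[[0,2,-10],[0,0,0],0],[[0,7,-14],[0,0,0],0],[[0,12,-17],[0,0,0],0],[[0,17,-17],[0,0,0],0],[[0,22,-17],[0,0,0],0],[[0,25,-17],[0,0,0],0],[[0,25,-17],[0,0,0],0],[[0,25,-17],[0,0,0],0]]'
python3 - <<'E'
from h import *
for n in("scene","top"):
    im=viewer.camera(n); cv2.imwrite(f"pics/{n}3.png",cv2.cvtColor(im,4))
    K,d,r,t=cal(n);R=cv2.Rodrigues(r)[0]
    for q in["plaque","wax_ring","mallet","pliers"]+[f"cap{i}_top" for i in range(1,7)]:
        for e in viewer.pinpoint(n,q)[:1]: print(n,q,round(e["conf"],2),np.round(R.T@(np.array(e["at"])-t),4))
for n,s,(x0,y0,x1,y1) in(("top",5,(190,145,300,205)),("scene",5,(185,170,285,230))):
    v=[cv2.resize(cv2.imread(f"pics/{n}{k}.png")[y0:y1,x0:x1],None,fx=s,fy=s,interpolation=2) for k in(0,3)]
    cv2.imwrite(f"pics/cmp_{n}.png",np.vstack(v))
E
```

```text
clock: 11.92
eef_pos: [0.5521, -0.2778, 0.189]
tcp_rot: [-3.139, 0.113, -0.001]
wrist_force: [-0.2, -0.5, -0.6]
opening: 0.0003
scene plaque 0.8 [0.5835 0.052  0.0017]
scene wax_ring 0.55 [0.5483 0.0554 0.0187]
scene mallet 0.96 [ 0.5162  0.3488 -0.0024]
scene pliers 0.48 [ 0.3911 -0.3359  0.0005]
scene cap6_top 0.48 [ 0.3946 -0.3367  0.003 ]
top plaque 0.64 [0.5897 0.0493 0.0012]
top wax_ring 0.43 [0.5495 0.0523 0.0179]
top mallet 0.65 [ 5.217e-01  3.417e-01 -4.000e-04]
top cap1_top 0.55 [0.5929 0.0505 0.0013]
```

View pics/cmp_top.png

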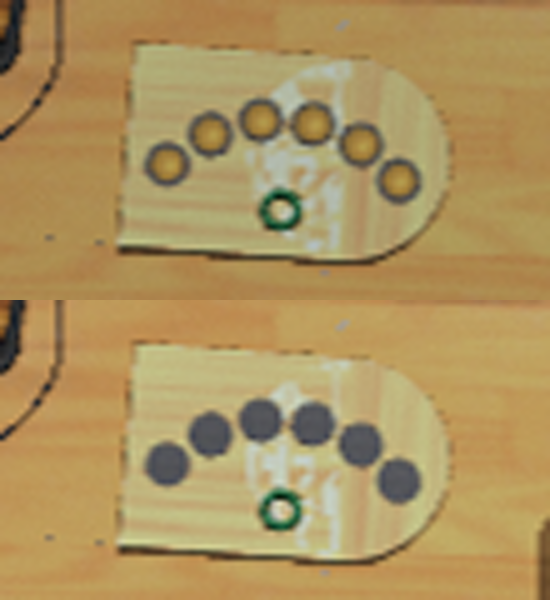

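View pics/cmp_scene.png

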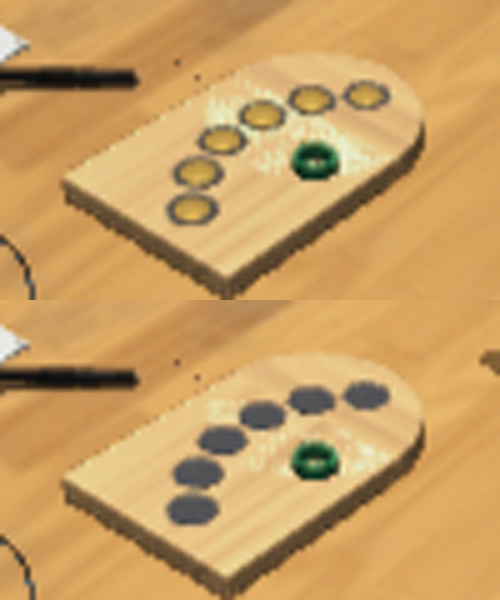

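All six caps, at (167,463) through (398,481) in the lower top view, show no brass dome. The plaque and ring sit in the same pixels as before.

```bash
python3 -c "
from bench import manip
print(manip.state()['clock'],manip.finish_job())"
```

```text
the job is handed in; nothing more can be done
13.025 None
```

All six caps are pushed in, and I handed the job in at 13.0 s of the 38 s allowed. I pressed cap 1 down, then slid the closed fingertips lightly along the arc over caps 2 to 6, from the square end to the rounded end. The vertical force was about 6 N at first contact on cap 1 and about 1–4 N at each check after that.

**Caps:** before-and-after pictures from both cameras show no brass dome left on any of the six. How flush they are was not measured directly. I infer it from the pictures and from the fingertip height, which stayed at 18.5 mm along the row.

**Plaque and ring:** neither has moved visibly in either camera view.

**Mallet and pliers:** the networks placed both within about 4 mm of where they were at the start, which is their stated accuracy. The pliers were found only in the scene camera at the end.

**Disagreements:** the networks no longer recognised the flush caps. They gave two false hits: cap 6 at the pliers' position, and cap 1 near the middle of the plaque. At cap 5 the force read only 0.7 N, so I pressed 0.2 mm deeper there before moving on to cap 6. I did not re-read the force at cap 5 after that.

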